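Hang the blue cup on the cup stand

TASK

Hang the blue cup by its handle on the blue-tipped arm of the cup stand and let go of it, so that it hangs there at rest. Leave the green cup where it stands.

Things in the scene. Friction and masses are not known exactly. Their poses are not given: they have to be found in the camera images.
- blue_cup_mid (a point): Blue coffee cup, upright on the worktop: 60 mm across (wall straight from 12 mm up, 4 mm thick), 70 mm high, about 0.15 kg. Point on its axis, 35 mm above its underside. z up through the open mouth, +y toward the handle, a D of 8 mm round bar reaching 64 mm from the axis; the handle's hole runs through along x.
- blue_cup_hole (a point): Centre of the finger hole in the blue cup's handle: 43 mm from the cup's axis along its +y, 37 mm above its underside (2 mm above the mid point). The hole is 26 mm from wall outward and 38 mm high, open right through along the cup's x. Axes as the cup's. Mind the wall cabinet above the back of the worktop: its underside is 0.45 m up, its front 0.6 m ahead of the robot's base.
- blue_arm: Blue-tipped arm of the fixed cup stand: straight 8 mm steel rod with a 15 mm blue cap, tip 94 mm from the root. Origin at the root on the axis of the 16 mm upright post, 115 mm above the worktop; x along the arm, outward and 35 deg up; y level. Post knob tops out at 138 mm; a like white-tipped arm points the other way. A cup let go on it swings below the arm and may slide to the post.
- green_cup: Green coffee cup of the same shape and size as the blue one, standing upright: leave it alone. Origin at the centre of its underside, z up, handle to +y.

How it is judged:
At the end, for the whole second after the job is handed in: The blue cup hangs on the blue-tipped arm: the centre of its handle hole lies 0 to 85 mm along the arm from its root and within 24 mm of the arm's axis sideways and across; it moves slower than 50 mm/s, and is released. The green cup stands upright within 30 mm of where it was (x of blue_cup_hole in the frame of blue_arm between 0 and 0.085 m and y of blue_cup_hole in the frame of blue_arm between -0.024 and 0.024 m and z of blue_cup_hole in the frame of blue_arm between -0.024 and 0.024 m and linear speed of blue_cup below 0.05 m/s and distance of green_cup from where it was at the start of the episode below 0.03 m and angle between green_cup's own z axis and vertical below 0.2 rad); the robot touches nothing.
It fails at once if the green cup is pushed away or knocked over (distance of green_cup from where it was at the start of the episode above 0.03 m or angle between green_cup's own z axis and vertical above 0.3 rad).
It also fails if it takes over 40 s, if anything falls off the work surface, if the arm or the gripper's body presses on something with over 40 N, if the wrist force passes 120 N, or if a joint passes its speed limit or range.

ROBOT

A 7-joint arm with a two-finger parallel gripper is mounted at the origin on a cart in front of the work surface, level with it; the furniture and walls round the work are solid. World frame = base frame: x ahead of the robot, y to its left, z up, the work surface at z = 0. Lengths are in m, angles in rad, forces in N, time in s.
With the tool pointing down it reaches from about 0.4 to 0.85 m from the base axis. Payload 6.9 kg.
Tool frame: the origin (TCP) lies midway between the tips of the shut fingers; the grasp point (between the pads) lies behind it (ctrl.pinch_z is the z of the grasp point in the tool frame, in m); z points along the fingers, y is the line along which they close (so a half turn about z gives the same grasp; the last joint's range is limited). The gripper opens to 85 mm and grips with 20 to 120 N. Pads are 22 mm wide; open, the fingers measure 114 mm over their backs; the gripper's body (76 mm by 85 mm) begins 54 mm behind the grasp point. The pads swing forward as they close: fully open they stand 13 mm farther back than shut.
Start: joints at [-1.135, 0.507, -0.238, 1.5, 0.126, 1.149, -0.155], TCP at [0.202, 0.591, 0.231] pointing down, gripper open.
Joint ranges: [-3.08, 3.08], [-0.24, 2.05], [-1.43, 1.35], [0, 2.5], [-1.52, 4.66], [0.17, 1.96], [-2.89, 2.89]. Speed limits (rad/s): [2.39, 2.39, 3.14, 3.14, 3.14, 3.14, 3.14].

INTERFACE

Orientations are given as a unit quaternion [w, x, y, z].
In Python, from station import ctrl, get_state, vision, ticket, models gives the robot as it stands. Calls block until the motion is done:
- ctrl.movep(position, orientation): joint-space move of the TCP to a pose.
- ctrl.movel(position, frame=None, max_speed=0.15): straight line of the TCP; frame=None keeps the orientation; max_speed is the mean speed in m/s.
- ctrl.set_joints(angles): joint-space move.
- ctrl.ungrasp() and ctrl.close_gripper(force=None): open the fingers fully, or close them until they stop; force is the grip in N (None keeps the last).
- ctrl.pause(seconds).
- ctrl.ik(position, orientation): joint angles nearest the present ones, or None.
- get_state(): the state.
- vision.grab_frame(name): name is "scene" or "top"; returns (picture, depth): 400x640x3 uint8, blue, green, red; 400x640 float32, m along the optical axis (not along the pixel's ray), 0 where there is no reading.
- vision.camera_info(name): a dict with "mtx" (3x3 intrinsics, pixels), "R" (3x3) and "t" (3): a world point X has camera coordinates R X + t. Camera axes: x right, y down, z forward; pixel columns grow to the right and rows downward; lengths in m; the calibration is good to about 2 mm. A picture is of the moment at which its call begins. camera_info takes no time and is no camera call.
A pose or a line that the arm cannot do raises ctrl.Unreachable and nothing moves.
- ticket.close_job(): hands the job in; it is judged then, once.
Trained networks look in the newest picture that a camera, given by its name, has taken for a name from the list of things; names that differ only in an ending like _2 or _b are one class to them, and where a whole thing is asked for, a point or a joint stands for the part that bears it (a point fixed in the world has none). Each returns a list of dicts, best first, with "p" (0 to 1); they miss things now and then, are a little off and sometimes report something else, mostly with a low value. They report only what shows in the picture. A call takes as long as a camera call.
- models.recognise(camera, target): "point" ([column, row] in pixels, amid what is visible of it).
- models.masks_of(camera, target): "mask" (400x640 bool, what is visible of it) and "point" ([column, row] in pixels, amid what is visible of it).
The state is a dict: "time": time; "qpos": joint angles; "qd": joint speeds; "tau": joint torques, N m; "tcp_pos": TCP position; "eef_rot": TCP orientation; "contact_force": force on the tool from outside, world axes, zero at the start; "wrist_torque": the same for the moment, N m; "width": finger opening in m; "gripper_force": force on a finger pad.
Only numpy, scipy, OpenCV 4.12 (cv2) and the standard library are available. Lean on these libraries where they do the work, as an engineer would, in place of code of your own. Each camera call takes 0.05 s, during which the arm holds its last target. There are 200 camera calls.

## Working session

There is one attempt and no reset: what is moved stays moved. The work goes in short steps, each a Python script; the robot and the scene stay as the last script left them, time stands still between calls to the robot, and variables do not carry over. Pictures are saved under pics/ and viewed, at most 10 in all, crops included, and the job is handed in when it is done.

```bash
mkdir -p pics; cat > h.py <<'E'
import numpy as np, cv2
from station import ctrl, get_state, vision, ticket, models
def cloud(name,depth,mask):
    c=vision.camera_info(name);K=np.array(c["mtx"]);R=np.array(c["R"]);t=np.array(c["t"])
    v,u=np.nonzero(mask&(depth>0));d=depth[v,u]
    P=np.linalg.inv(K)@np.vstack([u*d,v*d,d])
    return (R.T@(P-t[:,None])).T
E
python3 - <<'E'
from h import *
print(ctrl.pinch_z)
for n in ("scene","top"):
    im,d=vision.grab_frame(n); cv2.imwrite(f"pics/{n}0.png",im); np.save(f"{n}0d.npy",d)
    for t in ("blue_cup_mid","blue_cup_hole","blue_arm","green_cup"):
        for r in models.masks_of(n,t)[:2]:
            P=cloud(n,d,r["mask"])
            print(n,t,round(r["p"],2),np.round(r["point"]),r["mask"].sum(),len(P),np.round(np.percentile(P,[2,50,98],axis=0),3).tolist() if len(P) else None)
        if t in("blue_cup_hole",):
            for r in models.recognise(n,t)[:2]: print(n,t,"rec",r)
E
```

```text
-0.0187
scene blue_cup_mid 0.63 [341. 197.] 949 944 [[0.468, -0.008, -0.001], [0.496, 0.025, 0.044], [0.531, 0.086, 0.071]]
scene blue_cup_hole 0.86 [339. 198.] 969 964 [[0.468, -0.008, -0.001], [0.493, 0.025, 0.043], [0.529, 0.099, 0.071]]
scene blue_cup_hole rec {'point': [340.1, 201.7], 'p': 0.65}
scene blue_arm 0.75 [388. 214.] 192 192 [[0.485, -0.178, -0.001], [0.494, -0.141, 0.152], [0.585, -0.058, 0.172]]
scene green_cup 0.91 [310. 141.] 785 777 [[0.5, 0.216, -0.001], [0.548, 0.242, 0.046], [0.582, 0.277, 0.071]]
top blue_cup_mid 0.8 [323. 180.] 752 748 [[0.471, -0.005, 0.0], [0.504, 0.026, 0.021], [0.529, 0.067, 0.073]]
top blue_cup_mid 0.35 [406. 173.] 133 133 [[0.485, -0.176, 0.012], [0.495, -0.138, 0.157], [0.531, -0.116, 0.175]]
top blue_cup_hole 0.73 [325. 179.] 687 683 [[0.47, -0.003, 0.003], [0.505, 0.026, 0.026], [0.529, 0.068, 0.073]]
top blue_cup_hole rec {'point': [330.2, 180.4], 'p': 0.93}
top blue_arm 0.48 [408. 171.] 95 95 [[0.485, -0.174, 0.134], [0.494, -0.137, 0.16], [0.501, -0.117, 0.175]]
top green_cup 0.63 [226. 160.] 743 741 [[0.501, 0.218, 0.003], [0.556, 0.252, 0.033], [0.582, 0.272, 0.073]]
```

```bash
python3 - <<'E'
import cv2,numpy as np
a=cv2.imread("pics/scene0.png")[100:290,240:500];b=cv2.imread("pics/top0.png")[110:260,190:450]
cv2.imwrite("pics/c.png",np.vstack([cv2.resize(a,None,fx=2,fy=2,interpolation=2)[:340],cv2.resize(b,None,fx=2,fy=2,interpolation=2)[:260]])[:600])
E
```

```text
(no output)
```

View pics/c.png

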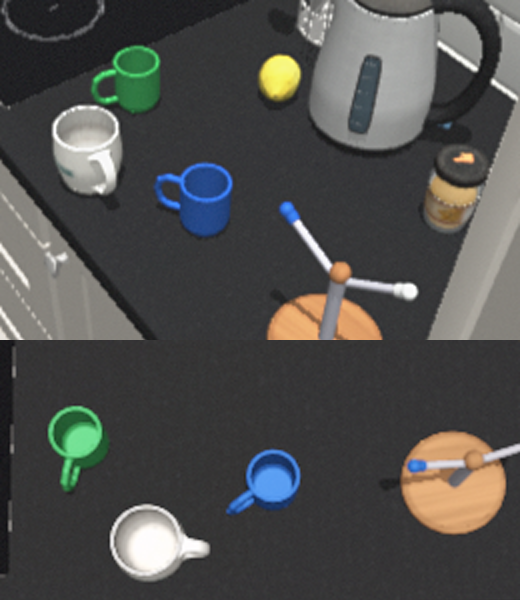

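View pics/scene0.png

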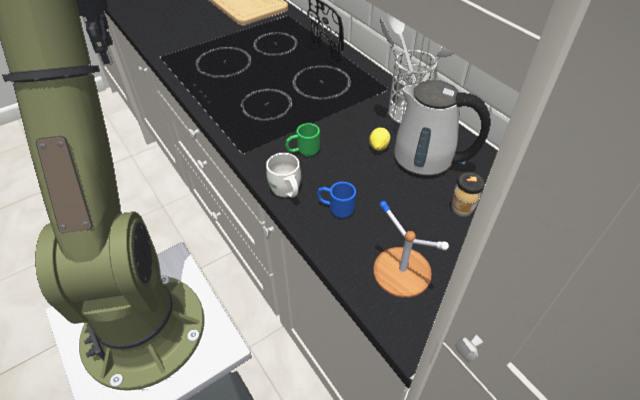

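The crop shows the blue cup at scene pixel (342,200) with its handle to the left at (324,193). The post knob is at about (409,236) and the blue tip at (384,205). In the top view the handle points toward the robot and to the left. The white mug stands next to it. Next I'll fit the geometry.

```bash
cat > fit.py <<'E'
from h import *
from scipy.optimize import least_squares
def circ(P,r):
    f=lambda c:np.hypot(P[:,0]-c[0],P[:,1]-c[1])-r
    s=least_squares(f,np.median(P[:,:2],0),loss="soft_l1",f_scale=.002);return s.x,np.median(abs(s.fun))
for n in ("scene","top"):
    im=cv2.imread(f"pics/{n}0.png");d=np.load(f"{n}0d.npy")
    P=cloud(n,d,np.ones(d.shape,bool)); C=im[d>0].astype(int)
    blue=(C[:,0]-C[:,2]>50)&(C[:,0]-C[:,1]>40)
    near=(abs(P[:,0]-.5)<.08)&(abs(P[:,1]-.03)<.09)&blue&(P[:,2]>.004)
    Q=P[near]; rim=Q[(Q[:,2]>.066)]
    # outer wall + rim -> outer circle fit on hull of rim
    (x,y),r=cv2.minEnclosingCircle(rim[:,:2].astype(np.float32)); c,e=circ(rim,.028)
    print(n,"rim",len(rim),"enc",x,y,r,"circ",c,e)
    H=Q[(np.hypot(*(Q[:,:2]-c).T)>.038)]
    v=H[:,:2]-c; a=np.arctan2(v[:,1].mean(),v[:,0].mean())
    print("handle",len(H),np.degrees(a),"r98",np.percentile(np.hypot(*v.T),98),"z",np.percentile(H[:,2],[2,98]))
    S=(abs(P[:,0]-.5)<.15)&(P[:,1]<-.09)&(P[:,1]>-.33)&(P[:,2]>.1)&(P[:,2]<.19)
    cap=P[S&blue]; print("cap",len(cap),np.median(cap,0),cap.min(0),cap.max(0))
    o=P[S&~blue]; Co=C[S&~blue]
    org=(Co[:,2]-Co[:,0]>50); k=o[org]; print("knob",len(k),np.median(k,0),k.min(0),k.max(0))
    rod=o[~org&(o[:,2]>.118)]; rod=rod[np.argsort(rod[:,1])]; print("rod",len(rod)); print(np.round(rod[::max(1,len(rod)//14)],3).tolist())
E
python3 fit.py
```

```text
scene rim 140 enc 0.50138920545578 0.021358724683523178 0.03131631761789322 circ [0.50159754 0.02065064] 0.0010302915582389351
handle 83 124.21361029244659 r98 0.06343866750633066 z [0.01335623 0.06288738]
cap 75 [ 0.48923947 -0.12797834  0.16618684] [ 0.4827185  -0.1364301   0.15642926] [ 0.49722165 -0.11713862  0.17304313]
knob 92 [ 0.5010847  -0.19570546  0.13359008] [ 0.4933007  -0.20345406  0.12411904] [ 0.51316866 -0.1819416   0.13958994]
rod 310
[[0.518, -0.27, 0.165], [0.525, -0.265, 0.166], [0.514, -0.261, 0.157], [0.511, -0.255, 0.162], [0.512, -0.245, 0.154], [0.509, -0.235, 0.146], [0.509, -0.225, 0.14], [0.506, -0.216, 0.136], [0.505, -0.205, 0.128], [0.501, -0.179, 0.128], [0.501, -0.171, 0.132], [0.496, -0.162, 0.142], [0.493, -0.153, 0.145], [0.494, -0.145, 0.155], [0.495, -0.137, 0.158]]
top rim 144 enc 0.49683210253715515 0.029655467718839645 0.03731798380613327 circ [0.50158665 0.02274227] 0.000999466146395964
handle 63 124.75360847454465 r98 0.062400769809329744 z [0.0168844 0.0659947]
cap 50 [ 0.48961153 -0.12258143  0.16938261] [ 0.48376433 -0.13450206  0.16033147] [ 0.49527121 -0.11487944  0.17549496]
knob 85 [ 0.50227511 -0.18959358  0.13520567] [ 0.49397385 -0.1994621   0.11010166] [ 0.5131427  -0.13080098  0.1625557 ]
rod 243
[[0.519, -0.267, 0.167], [0.515, -0.261, 0.174], [0.522, -0.257, 0.17], [0.51, -0.252, 0.161], [0.513, -0.247, 0.158], [0.512, -0.239, 0.155], [0.513, -0.232, 0.149], [0.507, -0.224, 0.137], [0.509, -0.216, 0.138], [0.505, -0.207, 0.128], [0.503, -0.179, 0.129], [0.496, -0.166, 0.139], [0.499, -0.154, 0.147], [0.498, -0.145, 0.152], [0.486, -0.13, 0.162]]
```

```bash
cat > plan.py <<'E'
from h import *
from scipy.spatial.transform import Rotation as Ro
D=np.radians
root=np.array([.503,-.1915,.115]);hd=D(101);AX=np.array([np.cos(hd)*np.cos(D(35)),np.sin(hd)*np.cos(D(35)),np.sin(D(35))])
CUP=np.array([.5016,.0215]);HY=124.5;ZT=.030
hold=np.array([0,0,ZT])   # TCP in cup frame (underside origin)
hole_c=np.array([0,.043,.037])
def cupR(handle_deg,tilt=0):  # tilt lifts the handle
    return Ro.from_euler("z",handle_deg-90,degrees=True)*Ro.from_euler("x",tilt,degrees=True)
def toolR(Rc,s):  # tool z=-cup z, tool y=s*cup x
    M=Rc.as_matrix();z=-M[:,2];y=s*M[:,0];return Ro.from_matrix(np.c_[np.cross(y,z),y,z])
def quat(R): return R.as_quat()[[3,0,1,2]]
def pose_hole(h,handle,tilt,s):
    Rc=cupR(handle,tilt);return h+Rc.apply(hold-hole_c),quat(toolR(Rc,s))
E
python3 - <<'E'
from plan import *
F=np.degrees(hd)-90
for s in (1,-1):
    q=quat(toolR(cupR(HY),s))
    for z in (.2,ZT): print(s,"grasp",z,ctrl.ik([*CUP,z],q) if ctrl.ik([*CUP,z],q) is None else np.round(ctrl.ik([*CUP,z],q),2))
    for t in (0,20,40,55):
        for sa in (.14,.05):
            j=ctrl.ik(*pose_hole(root+AX*sa,F,t,s)); print(s,t,sa,None if j is None else np.round(j,2))
E
```

```text
1 grasp 0.2 [-0.22  0.35  0.17  1.87 -0.07  0.93  0.59]
1 grasp 0.03 [-0.13  0.59  0.05  2.06 -0.06  0.5   0.58]
1 0 0.14 [-0.38  0.35  0.71  2.02 -0.29  0.88 -0.89]
1 0 0.05 [-0.35  0.58  0.99  2.01 -0.63  0.89 -0.39]
1 20 0.14 [-0.43  0.26  0.87  2.3  -0.86  0.52 -0.26]
1 20 0.05 [ 0.19  0.35  0.32  2.28 -0.95  0.4  -0.04]
1 40 0.14 None
1 40 0.05 None
1 55 0.14 None
1 55 0.05 None
-1 grasp 0.2 [-0.8   0.58  1.15  1.88 -0.6   1.09 -1.95]
-1 grasp 0.03 [-0.73  0.92  1.15  2.07 -1.09  0.96 -1.51]
-1 0 0.14 [ 0.01  0.28  0.17  2.01 -0.06  0.85  1.98]
-1 0 0.05 [ 0.19  0.4   0.14  2.01 -0.08  0.74  2.14]
-1 20 0.14 [-0.07  0.2   0.39  2.3  -0.62  0.42  2.6 ]
-1 20 0.05 [ 0.7   0.35 -0.36  2.27 -0.27  0.25  2.4 ]
-1 40 0.14 None
-1 40 0.05 None
-1 55 0.14 None
-1 55 0.05 None
```

```bash
python3 - <<'E'
from plan import *
F=np.degrees(hd)-90
q=quat(toolR(cupR(HY),1))
ctrl.movep([*CUP,.19],q)
ctrl.movel([*CUP,ZT],max_speed=.12)
ctrl.close_gripper(force=40)
s=get_state();print(s["time"],s["width"],s["gripper_force"],s["tcp_pos"])
ctrl.movel([*CUP,.23],max_speed=.15)
p,q=pose_hole(root+AX*.15,F,0,1)
ctrl.movep(p,q)
s=get_state();print(s["time"],s["width"],s["qpos"],p,s["tcp_pos"],s["contact_force"])
for n in ("scene","top"):
    im,d=vision.grab_frame(n); cv2.imwrite(f"pics/{n}1.png",im); np.save(f"{n}1d.npy",d)
a=cv2.imread("pics/scene1.png")[100:300,250:500];b=cv2.imread("pics/top1.png")[110:260,270:520]
cv2.imwrite("pics/c1.png",np.vstack([cv2.resize(x,None,fx=1.7,fy=1.7,interpolation=2) for x in(a,b)]))
E
```

```text
4.75 0.0576788050934715 42.89297235198319 [0.50183308 0.02151907 0.03056341]
7.6083 0.057720493120373716 [-0.36500562  0.3228197   0.65152123  2.01414894 -0.2515465   0.88336798
 -0.95405286] [ 0.43734479 -0.0790895   0.19403647] [ 0.43751143 -0.07880368  0.19392989] [-0.26515768 -0.11223506 -0.72443502]
```

View pics/c1.png

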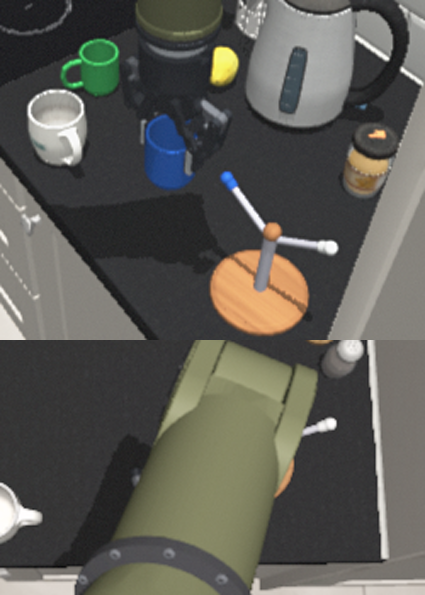

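The cup is gripped, at scene pixel ~(350,190). The handle is hidden behind the finger and the top view is blocked by the arm. I'll check how the cup sits in the hand from the depth data.

```bash
python3 - <<'E'
from plan import *
from scipy.optimize import least_squares
n="scene"
for k,c0,zb in ((0,CUP,0.),(1,np.array([.4375,-.0788]),.164)):
    im=cv2.imread(f"pics/{n}{k}.png");d=np.load(f"{n}{k}d.npy")
    P=cloud(n,d,np.ones(d.shape,bool));C=im[d>0].astype(int)
    b=(C[:,0]-C[:,2]>50)&(C[:,0]-C[:,1]>40)&(np.hypot(*(P[:,:2]-c0).T)<.08)&(P[:,2]>zb+.004)
    Q=P[b];r=np.hypot(*(Q[:,:2]-c0).T)
    w=Q[(r<.037)&(r>.022)&(Q[:,2]>zb+.012)&(Q[:,2]<zb+.06)]
    f=lambda c:np.hypot(w[:,0]-c[0],w[:,1]-c[1])-.03
    s=least_squares(f,c0,loss="soft_l1",f_scale=.002)
    print(k,len(w),s.x,s.x-c0,np.median(abs(s.fun)),"z",np.percentile(Q[:,2],[1,99])-zb)
    H=Q[r>.038]; print("handle",len(H), np.round(H[::max(1,len(H)//8)]-[*c0,zb],3).tolist(), np.degrees(np.arctan2(*(H[:,:2].mean(0)-c0)[::-1])) if len(H) else "")
E
```

```text
0 562 [0.50162205 0.02076143] [ 2.20470380e-05 -7.38566523e-04] 0.002081967735584887 z [0.01094994 0.07159531]
handle 81 [[-0.028, 0.045, 0.059], [-0.027, 0.039, 0.061], [-0.025, 0.033, 0.062], [-0.035, 0.043, 0.052], [-0.037, 0.05, 0.036], [-0.035, 0.049, 0.025], [-0.031, 0.041, 0.023], [-0.03, 0.039, 0.017], [-0.024, 0.031, 0.013]] 125.93819387831155
1 636 [ 0.44220362 -0.08225851] [ 0.00470362 -0.00345851] 0.0015175842091338307 z [0.00616793 0.07011155]
handle 27 [[0.052, -0.039, 0.006], [0.055, -0.043, 0.008], [0.05, -0.044, 0.01], [0.057, -0.045, 0.006], [0.049, -0.045, 0.008], [0.054, -0.048, 0.008], [0.047, -0.044, 0.006], [0.052, -0.047, 0.006], [0.046, -0.045, 0.005]] -41.10719604791432
```

```bash
python3 - <<'E'
from plan import *
from scipy.optimize import least_squares
n="scene"
c=vision.camera_info(n);K=np.array(c["mtx"]);R=np.array(c["R"]);t=np.array(c["t"])
print("cam",-R.T@t)
for k,c0,zb in ((0,CUP,0.),(1,np.array([.4375,-.0788]),.164)):
    im=cv2.imread(f"pics/{n}{k}.png");d=np.load(f"{n}{k}d.npy")
    P=cloud(n,d,np.ones(d.shape,bool));C=im[d>0].astype(int)
    b=(C[:,0]-C[:,2]>50)&(C[:,0]-C[:,1]>40)&(np.hypot(*(P[:,:2]-c0).T)<.042)&(P[:,2]>zb+.014)
    w=P[b]
    def f(p):
        r=np.hypot(w[:,0]-p[0]-p[2]*(w[:,2]-zb-.035),w[:,1]-p[1]-p[3]*(w[:,2]-zb-.035));e=np.array([r-.030,r-.026]);return np.take_along_axis(e,abs(e).argmin(0)[None],0)[0]
    best=min((least_squares(f,[*(c0+o),0,0],loss="soft_l1",f_scale=.001) for o in np.array([[0,0],[.004,-.003],[-.004,0],[0,.004],[0,-.004]])),key=lambda s:s.cost)
    print(k,len(w),(best.x[:2]-c0),"tilt",best.x[2:],best.cost/len(w),np.median(abs(best.fun)))
im=cv2.imread("pics/scene1.png")
def pr(X): q=K@(R@X.T+t[:,None]);return (q[:2]/q[2]).T
z=np.linspace(0,2*np.pi,60)
big=cv2.resize(im[140:230,310:430],None,fx=6,fy=6,interpolation=2)
for o,col in((np.zeros(2),(0,0,255)),(np.array([.0047,-.0035]),(0,255,0))):
    for h in(.164+.005,.164+.07):
        X=np.c_[.4375+o[0]+.03*np.cos(z),-.0788+o[1]+.03*np.sin(z),0*z+h]
        cv2.polylines(big,[((pr(X)-[310,140]+.5)*6).astype(np.int32)],True,col,1)
X=root+AX*np.linspace(0,.094,2)[:,None];cv2.polylines(big,[((pr(X)-[310,140]+.5)*6).astype(np.int32)],False,(0,0,255),1)
cv2.imwrite("pics/c2.png",big)
E
```

```text
cam [ 0.053267   -0.54506451  0.85116651]
0 790 [-0.00251302  0.00012423] tilt [ 0.00177966 -0.01173917] 6.007231936011009e-07 0.0008845285603472641
1 806 [ 0.00402239 -0.00075022] tilt [-0.00384728 -0.00614593] 3.195778222048696e-07 0.0006415328071612478
```

View pics/c2.png

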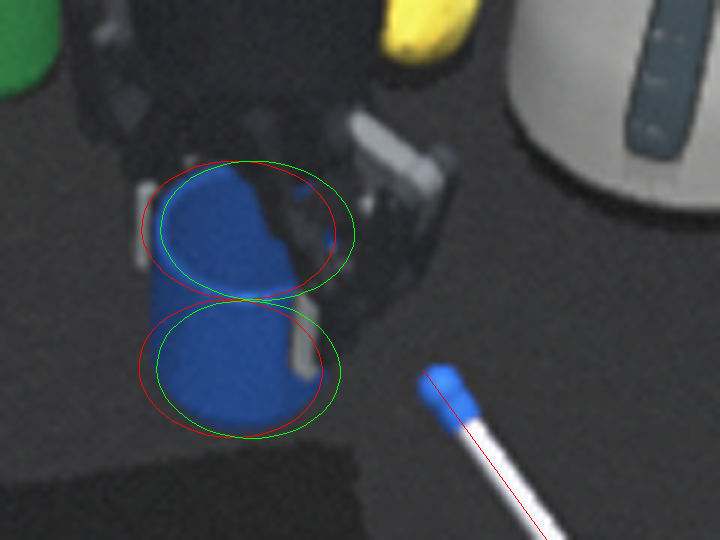

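The overlay shows that both the cup (left wall near (152,230) in the crop) and the rod sit about 10 crop px to the right of my models. Most of this is therefore a shared offset. I'll fit the rod in the same scene depth image to get the relative error.

```bash
python3 - <<'E'
from plan import *
from scipy.optimize import least_squares
for n,k in(("scene",1),("scene",0),("top",0)):
    im=cv2.imread(f"pics/{n}{k}.png");d=np.load(f"{n}{k}d.npy")
    P=cloud(n,d,np.ones(d.shape,bool))
    s=(P-root)@AX; rr=np.linalg.norm(P-root-s[:,None]*AX,axis=1)
    m=(s>.022)&(s<.094)&(rr<.015); w=P[m]; sw=s[m]; rad=np.where(sw>.078,.0075,.004)
    ok=abs(sw-.078)>.004; w=w[ok];rad=rad[ok]
    E2=np.array([np.sin(hd),-np.cos(hd),0]);E3=np.cross(AX,E2)
    def f(p):
        o=root+E2*p[0]+E3*p[2];a=AX+E2*p[1]+E3*p[3];a/=np.linalg.norm(a)
        return np.linalg.norm(np.cross(w-o,a),axis=1)-rad
    r=least_squares(f,np.zeros(4),loss="soft_l1",f_scale=.001)
    tip=np.percentile(s[(rr<.009)&(s>.08)&(s<.11)],[50,90,98])
    print(n,k,len(w),"lateral root",r.x[0],"slope",r.x[1],"normal",r.x[2],r.x[3],np.median(abs(r.fun)),"tip",tip)
    if n=="scene":print("at s=.06 lateral",r.x[0]+.06*r.x[1],"normal",r.x[2]+.06*r.x[3], E2,E3)
E
```

```text
scene 1 148 lateral root 0.0018302249390695787 slope -0.0027712559341820414 normal -0.0015370508020225418 0.011876171124184272 0.0008193549149041702 tip [0.08645324 0.09169028 0.09278481]
at s=.06 lateral 0.0016639495830186562 normal -0.0008244805345714855 [0.98162718 0.190809   0.        ] [-0.10944354  0.56303822 -0.81915204]
scene 0 150 lateral root 0.0007950317925498223 slope 0.01578645067341101 normal -0.0017815543766889915 0.022767159792750794 0.0007347686962032888 tip [0.0862794  0.09146309 0.09309913]
at s=.06 lateral 0.001742218832954483 normal -0.00041552478912394394 [0.98162718 0.190809   0.        ] [-0.10944354  0.56303822 -0.81915204]
top 0 98 lateral root 0.001876141225838141 slope -0.005056765738486794 normal -0.0028388090631016895 0.026393398620026026 0.0007798426831544204 tip [0.09102279 0.0948486  0.09580094]
```

```bash
cat >> plan.py <<'E'
F=np.degrees(hd)-90
root=root+np.array([np.sin(hd),-np.cos(hd),0])*.0017
hold=hold+np.array([0,-.0038,0])
E
python3 - <<'E'
from plan import *
f0=np.array(get_state()["contact_force"])
def go(sa,t,dz=0,v=.06):
    p,q=pose_hole(root+AX*sa+[0,0,dz],F,t,1)
    try: ctrl.movel(p,q,max_speed=v)
    except ctrl.Unreachable: print("unreachable",sa,t);return False
    s=get_state();df=np.array(s["contact_force"])-f0
    print(round(s["time"],2),sa,t,np.round(df,1),np.round(np.array(s["tcp_pos"])-p,4));return np.abs(df).max()<6
ok=False
for t in(15,10,5,0):
    if ctrl.ik(*pose_hole(root+AX*.055,F,t,1)) is not None and go(.14,t): ok=True;break
if ok:
    for sa in(.115,.1,.085,.07,.055):
        if not go(sa,t): break
print(np.round(get_state()["qpos"],2))
im,d=vision.grab_frame("scene");cv2.imwrite("pics/s2.png",im)
cv2.imwrite("pics/c3.png",cv2.resize(im[150:260,330:450],None,fx=5,fy=5,interpolation=2))
E
```

```text
8.2 0.14 15 [1.8 0.  1. ] [ 0.0001 -0.0001  0.0004]
8.77 0.115 15 [ 1.3  0.8 -0.8] [ 0.0005  0.0003 -0.    ]
9.17 0.1 15 [0.2 0.  0.5] [-0.0001  0.0002  0.0001]
9.57 0.085 15 [1.4 0.1 0.6] [-0.0002  0.0001  0.    ]
9.97 0.07 15 [ 1.4  0.7 -0.4] [-0.0002  0.0001 -0.    ]
10.37 0.055 15 [ 1.1 -0.2 -0.6] [-0.0002  0.0001 -0.    ]
[ 0.08  0.35  0.41  2.22 -0.69  0.48 -0.33]
```

View pics/c3.png

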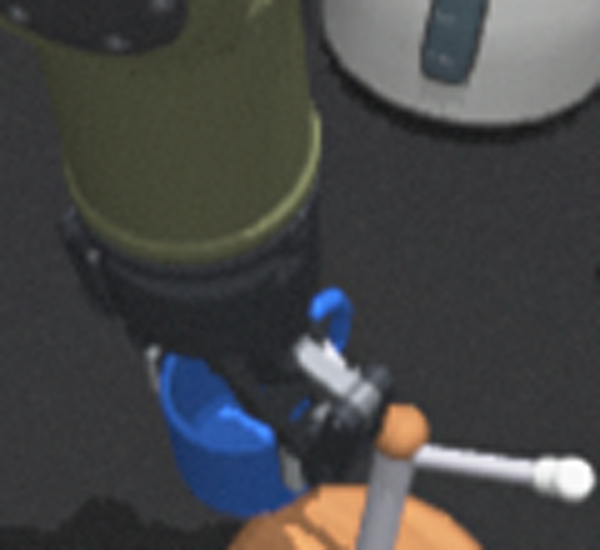

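There was no contact on the way in, and the handle loop shows at crop (330,310), around where the rod should be. Next I'll lower until the handle bears on the rod, then swing the cup down around it.

```bash
python3 - <<'E'
from plan import *
ctrl.pause(.2)
fz=lambda:np.mean([(ctrl.pause(.02),get_state()["contact_force"])[1] for _ in range(5)],0)
f0=fz();hit=None
for i in range(1,12):
    p,q=pose_hole(root+AX*.055+[0,0,-.002*i],F,15,1)
    ctrl.movel(p,q,max_speed=.03)
    df=fz()-f0; print(i,np.round(df,1))
    if np.linalg.norm(df)>4: break
print(get_state()["time"],get_state()["width"])
E
```

```text
1 [ 0.2 -0.   0.6]
2 [ 0.  -0.5  0.5]
3 [ 0.5 -0.6  0.6]
4 [0.5 0.2 0.6]
5 [0.  0.1 0.5]
6 [ 2.  -1.2  1.4]
7 [ 4.5 -3.1  4.4]
13.0333 0.057942653065156995
```

Contact came 12–14 mm down, and the force direction matches the rod's normal, so the handle is on the rod. Now I'll pivot about it.

```bash
python3 - <<'E'
from plan import *
fz=lambda:np.mean([(ctrl.pause(.02),get_state()["contact_force"])[1] for _ in range(3)],0)
f0=fz()
p0,q=pose_hole(root+AX*.055+[0,0,-.013],F,15,1)
c=root+AX*.055
ax=np.array([np.cos(hd),np.sin(hd),0])
# pad centre (behind TCP) is what travels on the arc
Rt=Ro.from_quat(q[[1,2,3,0]]);pz=Rt.apply([0,0,ctrl.pinch_z])
sgn=-1 if Ro.from_rotvec(-ax*.2).apply(p0+pz-c)[2]<(p0+pz-c)[2] else 1
for a in range(5,31,5):
    p=c+Ro.from_rotvec(sgn*ax*np.radians(a)).apply(p0+pz-c)-pz
    try: ctrl.movel(p,q,max_speed=.03)
    except ctrl.Unreachable: print("unr",a);break
    df=fz()-f0;print(a,np.round(df,1),np.round(p,3),round(get_state()["time"],2))
    if np.linalg.norm(df)>15: break
im,d=vision.grab_frame("scene")
cv2.imwrite("pics/c4.png",cv2.resize(im[150:260,330:450],None,fx=5,fy=5,interpolation=2))
E
```

```text
5 [-1.1 -1.3  2.5] [ 0.455 -0.155  0.111] 13.4
10 [-3.  -1.7  5.4] [ 0.457 -0.155  0.107] 13.75
15 [-4.  -2.1  4.7] [ 0.459 -0.154  0.103] 14.1
20 [-4.5 -2.7  3.8] [ 0.461 -0.154  0.099] 14.45
25 [-5.9 -3.3  4.6] [ 0.464 -0.153  0.096] 14.8
30 [-7.4 -3.3  5.4] [ 0.467 -0.153  0.092] 15.15
```

View pics/c4.png

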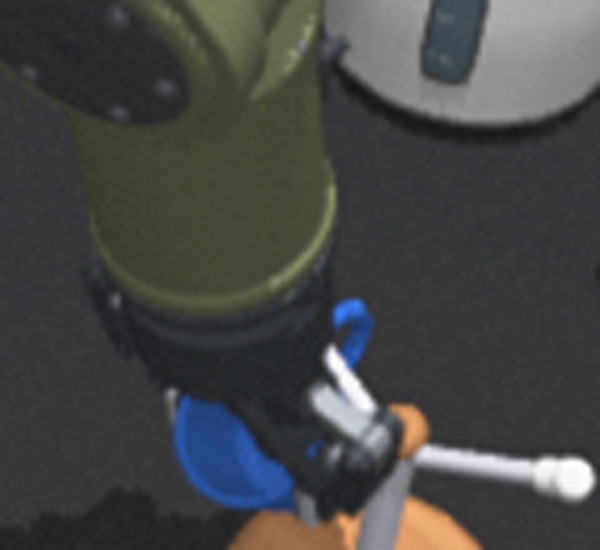

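The rod now visibly runs through the handle loop at crop (350,350), and the mouth has tipped toward the robot. I'll release and back off up and to the rear.

```bash
python3 - <<'E'
from plan import *
ctrl.ungrasp();ctrl.pause(.3)
p=np.array(get_state()["tcp_pos"]);h=np.array([np.sin(hd),-np.cos(hd),0])
print(get_state()["contact_force"],get_state()["width"])
for v in (-.025*h+[0,0,.025],-.05*h+[0,0,.12]):
    try: ctrl.movel(p+v,max_speed=.08)
    except ctrl.Unreachable:
        print("unr",v); ctrl.movel(p+[v[0]/2,v[1]/2,v[2]],max_speed=.08)
s=get_state();print(s["time"],s["tcp_pos"],s["contact_force"])
ctrl.movep([.35,.3,.3],s["eef_rot"]) if ctrl.ik([.35,.3,.3],s["eef_rot"]) is not None else print("noik")
ctrl.pause(.5)
for n in ("scene","top"):
    im,d=vision.grab_frame(n); cv2.imwrite(f"pics/{n}5.png",im); np.save(f"{n}5d.npy",d)
a=cv2.imread("pics/scene5.png")[100:290,240:500];b=cv2.imread("pics/top5.png")[110:240,190:450]
cv2.imwrite("pics/c5.png",np.vstack([cv2.resize(x,None,fx=1.85,fy=1.85,interpolation=2) for x in(a,b)]))
print(get_state()["time"])
E
```

```text
[ 0.05563718 -0.07351675 -0.0710968 ] 0.08499713858765338
17.8583 [ 0.41733215 -0.16199435  0.21194801] [-0.16096514 -0.13391297  0.43581506]
20.1917
```

View pics/c5.png

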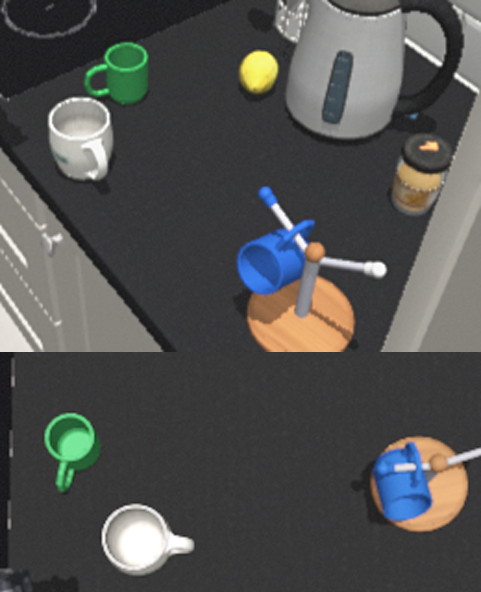

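The cup hangs by its handle on the blue arm, at crop (285,245), and the green cup hasn't moved. I'll check that it's at rest, then hand in.

```bash
python3 - <<'E'
from plan import *
ctrl.pause(1)
a,_=vision.grab_frame("scene");ctrl.pause(1);b,d=vision.grab_frame("scene")
D=lambda x,y:np.abs(x[150:280,330:450].astype(int)-y[150:280,330:450]).max(2)
o=cv2.imread("pics/scene5.png");print((D(a,b)>30).sum(),(D(o,b)>30).sum())
P=cloud("scene",d,np.ones(d.shape,bool));C=b[d>0].astype(int)
m=(C[:,0]-C[:,2]>50)&(C[:,0]-C[:,1]>40)&(P[:,1]<-.08)
E2=np.array([np.sin(hd),-np.cos(hd),0]);Q=(P[m]-root)@np.c_[AX,E2,np.cross(AX,E2)]
k=(Q[:,2]<-.004)&(Q[:,0]<.075);print("handle above arm, s:",k.sum(),np.percentile(Q[k],[5,50,95],axis=0))
if (D(a,b)>30).sum()<15: print(ticket.close_job())
E
```

```text
0 0
handle above arm, s: 76 [[ 0.03035951 -0.01301972 -0.01255856]
 [ 0.03662503 -0.00051622 -0.00934896]
 [ 0.07378079  0.01872258 -0.00479121]]
the job is handed in; nothing more can be done
None
```

The blue cup was released and hangs still by its handle on the blue-tipped arm, about 35 mm out from the post; the green cup was not touched and the job is handed in (the hand-in returned no verdict).

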